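# Seat a keyed coupling shaft in a pulley hub and hold it home

### The job

The pulley is clamped on a tilting cradle that was left tipped up: press the cradle's paddle down until the cradle lies level on its stop, then take the shaft with the coupling on it out of its stand and push it into the pulley's hub, turning it until its key slips into the keyway. Keep pushing against the spring in the bore until the shaft's collar sits flush on the hub, and finish there, still gripping the shaft and holding it fully home (the spring lifts it out again if let go). Leave the reel, the weight, the bearing and the tape where they are.

Things in the scene. Friction and masses are not known exactly. Their poses are not given: they have to be found in the camera images.
- cradle (a joint): tilt of the cradle, rad: 0 = level on its stop, bore vertical; starts at 0.35 to 0.65, far (paddle) side raised, hub leaning toward the robot. Friction hinge, about 0.5 N m: stays where left; 4 to 6 N down on the paddle moves it. Hinge axis horizontal, along y of hub_face, 24 mm above the table, on the robot's side
- plunger (a joint): sprung brass plunger at the bottom of the bore: 0 = up, grows as it is pressed down, in m; spring force 3 N at 0 and about 8 N at 0.008, which is where it stands when the shaft is fully home; its top is 28 mm below the hub face when up. End of travel 0.010
- paddle_top (a point): centre of the top of the paddle, a 28 x 34 mm rubber pad on a 36 mm wide tongue at the far edge of the cradle, 140 mm from the hinge axis and 8 mm above it when level (so 32 mm above the table then). z is normal to the pad, x points from the hinge to the paddle
- hub_face (a point): centre of the bore in the hub's top face; z out of the bore, x toward the paddle. Bore 22.4 mm diameter; keyway 8.6 mm wide, to 15.5 mm from the axis, on the -x side (toward the hinge). Hub 50 mm across, 40 mm high; pulley rim 80 mm across, 20 mm high, clamps beside it along y. Level: face 69 mm above the table, 55 mm from the hinge axis, 85 mm from paddle_top (horizontally)
- shaft_grip (a point): centre of the round grey coupling body (30 mm diameter, 18 mm high) on the shaft's upper end, the place to grip; three jaws end 19 mm above this point. z up along the shaft; the key and, above it, a small tab on the collar's rim point to -x. Tip 71 mm below this point, collar underside 35 mm and collar top 29 mm below. Weighs 0.2 to 0.35 kg
- shaft_seat (a point): centre of the collar's underside; axes as shaft_grip; home = at hub_face. Collar 40 mm diameter, 6 mm thick, tab to 27 mm from the axis. Below it the shaft is 20 mm in diameter, 36 mm long, tip tapered over 4 mm. Key 6 mm wide, to 14 mm from the axis, from the collar to 12 mm above the tip: 12 mm of plain shaft enters before the key meets the hub face
- shaft_stand: open aluminium stand, 76 x 76 mm, 120 mm high; the shaft hangs upright through a 32 mm hole in its top, collar resting on it. Origin at the centre of its underside. Fixed. A black box (126 mm high) stands close behind it, a taller oscilloscope on that box 60 mm or more to its right
- shaft: the keyed shaft, origin at the centre of its tip, same axes as shaft_grip
- reel: solder reel, 52 mm diameter, 40 mm high, stands behind the cradle; bystander. Origin under its centre
- brass_weight: knobbed weight, 42 mm diameter, 56 mm high, behind the cradle; bystander. Origin under its centre
- ball_bearing: ball bearing, 32 mm diameter, 10 mm high, lies just right of the stand near the table's front edge; bystander. Origin under its centre
- tape: roll of insulating tape, 62 mm, 19 mm high, lies flat farther right, past the bearing; bystander. Origin under its centre
Things that resemble listed ones, but are neither listed nor needed, are in the scene too. Of the things that look like the shaft, the larger one is meant.

How it is judged:
On the way, in this order (a step that is already met when the one before it is completed fails the run):
1. the cradle is pressed level while the shaft is still in its stand (value of joint cradle below 0.04 rad and distance of shaft from where it was at the start of the episode below 0.02 m), for 0.2 s.
2. the shaft is lifted out of its stand (z of shaft_seat in the frame of shaft_stand above 0.14 m), for 0.1 s.
3. the key has slipped into the keyway (horizontal distance between shaft_seat and hub_face below 0.004 m and z of shaft_seat in the frame of hub_face below 0.018 m and angle between the x axis of shaft_seat and the x axis of hub_face, either way round below 0.25 rad), for 0.05 s.
At the end, for the whole second after the job is handed in: cradle level (0.04 rad); shaft in the hub, key in keyway, upright (0.08 rad), centred (4 mm), collar within 2 mm of the hub face, plunger pressed more than 5.5 mm; fingers still grip the shaft (over 3 N), through the last second (value of joint cradle below 0.04 rad and horizontal distance between shaft_seat and hub_face below 0.004 m and z of shaft_seat in the frame of hub_face below 0.002 m and angle between the x axis of shaft_seat and the x axis of hub_face, either way round below 0.25 rad and angle between shaft's own z axis and vertical below 0.08 rad and value of joint plunger above 0.0055 m and contact force between the fingers and shaft above 3 N); the arm keeps its last pose, push and grip.
It fails at once if a bystander (reel, weight, bearing or tape) is pushed away by more than 20 mm (distance of any of reel, brass_weight, ball_bearing, tape from where it was at the start of the episode above 0.02 m).
It also fails if it takes over 61 s, if anything falls off the work surface, if the arm or the gripper's body presses on something with over 40 N, if the wrist force passes 120 N, or if a joint passes its speed limit or range.

### The arm

A 6-joint arm with a two-finger parallel gripper is mounted at the origin on a cart in front of the work surface, level with it; the furniture and walls round the work are solid. World frame = base frame: x ahead of the robot, y to its left, z up, the work surface at z = 0. Lengths are in m, angles in rad, forces in N, time in s.
With the tool pointing down it reaches from about 0.375 to 0.9 m from the base axis. Payload 3.1 kg.
Tool frame: the origin (TCP) lies on the mounting face of the last link; the fingertips stand 173 mm ahead of it and the grasp point (between the pads) lies 155 mm ahead of it (robot.grip_point_offset is the distance from the TCP to the grasp point, in m); z points along the fingers, y is the line along which they close (so a half turn about z gives the same grasp; the last joint's range is limited). The gripper opens to 85 mm and grips with 20 to 120 N. Pads are 22 mm wide; open, the fingers measure 114 mm over their backs; the gripper's body (76 mm by 85 mm) begins 54 mm behind the grasp point. The pads swing forward as they close: fully open they stand 13 mm farther back than shut.
Start: joints at [1.151, 0.527, 1.433, -0, 1.181, -0.178], TCP at [0.149, 0.607, 0.405] pointing down, gripper open.
Joint ranges: [-3.08, 3.08], [-0.75, 2.2], [0.22, 2.44], [-1.43, 4.57], [0, 2.65], [-2.85, 2.85]. Speed limits (rad/s): [2.79, 2.79, 3.14, 3.14, 3.14, 3.14].

### API

Orientations are given as a rotation vector (axis times angle).
In Python, from rig import robot gives the robot as it stands.
- The arm moves only by the tool move_arm, never from a script. Its argument "moves" is a list of rows, each a list of 5 numbers: the shift along the tool's x, y, z as a fraction of full scale, then the turn about the tool's z as a fraction of full scale, then the opening, from 0 (shut) to 1 (fully open). In form: [[tx, ty, tz, spin, claw], ...]. A call has 1 to 5 rows; each row shifts and turns the commanded pose from where the row before left it, along the tool's axes as they then stand; what a row does not reach is not made up. Full scale, the value 1, is 0.5 m for a shift and 5 degrees for a turn. A row lasts 1/8 s, in which the tool goes at most 62.5 mm and 10.7 degrees, less where a joint would pass 70% of its speed; a pose out of reach is approached as far as the arm can. A call with a number of a shift or a turn outside -1 to 1 is refused whole. A call with a gripper value outside its range is refused whole. The fingers move at their own pace and stop on an object; the grip force is fixed at half the most. Time passes only in rows, so rows that do not move let the fingers close. It gives the time, the measured TCP pose, the force, the opening and the grip force at its end, in the units of the state.
- robot.get_state(): the state, without advancing time (a new reading comes with each control period).
- robot.grab_frame(name): name is "scene" or "side" or "wrist"; returns a dict with "image" (480x640x3 uint8, red, green, blue), "range_z" (480x640 float32, m along the optical axis (not along the pixel's ray), 0 where there is no reading), "mtx" (3x3 intrinsics, pixels), "view" (4x4, takes a point from world to camera coordinates). Camera axes: x right, y down, z forward; pixel columns grow to the right and rows downward; lengths in m; the calibration is good to about 2 mm. A picture is of the moment at which its call begins.
- robot.close_job(): hands the job in; it is judged then, once.
The state is a dict: "t": time; "joint_pos": joint angles; "dq": joint speeds; "joint_torque": joint torques, N m; "position": TCP position; "eef_rot": TCP orientation; "contact_force": force on the tool from outside, world axes, zero at the start; "moment": the same for the moment, N m; "finger_gap": opening from 0.0 (shut) to 1.0 (fully open); "grasp_force": force on a finger pad.
Only numpy, scipy, OpenCV 4.12 (cv2) and the standard library are available. Lean on these libraries where they do the work, as an engineer would, in place of code of your own. Each camera call takes 0.05 s, during which the arm holds its last target. There are 200 camera calls.

## Working session

There is one attempt and no reset: what is moved stays moved. The work goes in short steps, Python scripts to look and compute and a tool call to move; the robot and the scene stay as the last step left them, time stands still between calls to the robot, and variables do not carry over. Pictures are saved under pics/ and viewed, at most 10 in all, crops included, and the job is handed in when it is done.

Besides the shell and the picture viewer there is one more tool, called after "Request:" as a command line: name --pt "numbers of a row" for each row, then --argument value for the rest. move_arm: Moves the arm, as the interface text tells. Shift numbers are shares of 0.5 m and turn numbers shares of 5 degrees, none past 1 either way. Its arguments: {"type":"object","properties":{"moves":{"type":"array","items":{"type":"array","items":{"type":"number"}}}},"required":["moves"]}

```bash
ls; mkdir -p pics
cat > h.py <<'E'
import numpy as np, cv2, pickle
from scipy.spatial.transform import Rotation as R
from rig import robot
def grab(n):
    f=robot.grab_frame(n); pickle.dump(f,open(f'{n}.pkl','wb')); return f
def load(n): return pickle.load(open(f'{n}.pkl','rb'))
def save(f,p): cv2.imwrite(p,f['image'][:,:,::-1])
def cloud(f):
    z=f['range_z'].astype(float); v,u=np.mgrid[:480,:640]; K=f['mtx']
    c=np.stack([(u-K[0,2])/K[0,0]*z,(v-K[1,2])/K[1,1]*z,z,np.ones_like(z)],-1)
    w=c@np.linalg.inv(f['view']).T; w=w[...,:3]; w[z==0]=np.nan; return w
def crop(f,u0,v0,u1,v1,s,p):
    cv2.imwrite(p,cv2.resize(f['image'][v0:v1,u0:u1,::-1],None,fx=s,fy=s,interpolation=cv2.INTER_CUBIC))
E
python3 - <<'E'
from h import *
for n in ("scene","side"):
    f=grab(n); 
    print(n,f['mtx'].round(1).tolist(),np.linalg.inv(f['view']).round(3).tolist())
a=load("scene");save(a,"pics/scene.png");save(load("side"),"pics/side.png")
print(robot.get_state())
E
```

```text
pics
scene [[524.7, 0.0, 331.0], [0.0, 524.7, 232.6], [0.0, 0.0, 1.0]] [[0.654, -0.491, 0.575, -0.104], [-0.756, -0.409, 0.512, -0.427], [-0.016, -0.769, -0.639, 0.831], [0.0, 0.0, 0.0, 1.0]]
side [[462.5, 0.0, 325.2], [0.0, 462.5, 244.3], [0.0, 0.0, 1.0]] [[-0.524, -0.734, 0.432, 0.158], [-0.852, 0.446, -0.274, 0.384], [0.008, -0.512, -0.859, 0.867], [0.0, 0.0, 0.0, 1.0]]
{'t': 0.1, 'joint_pos': array([ 1.15149363e+00,  5.28368115e-01,  1.43377877e+00,  2.46726219e-05,
        1.18140040e+00, -1.78512911e-01]), 'dq': array([-0.0006033 , -0.0020268 , -0.00284524, -0.00063269, -0.00083563,
       -0.00011312]), 'joint_torque': array([ 9.93172785e-05, -4.43303633e+01, -1.78585947e+01, -2.24416344e-04,
        3.84495535e-03,  2.75158686e-05]), 'position': array([0.14889136, 0.60668589, 0.4038328 ]), 'eef_rot': array([-3.77261355e-01, -3.11825537e+00,  2.92307373e-03]), 'contact_force': array([0.26784641, 0.18929729, 0.63165095]), 'moment': array([ 0.0061356 ,  0.03856671, -0.00188793]), 'grasp_force': 0.0, 'finger_gap': 0.997205955218337}
```

View pics/scene.png

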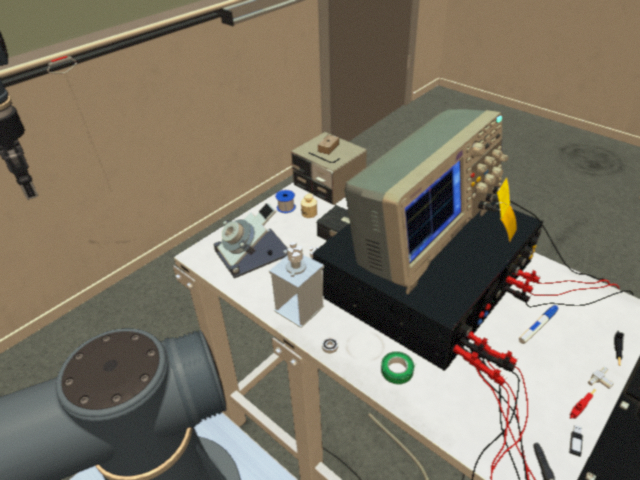

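View pics/side.png

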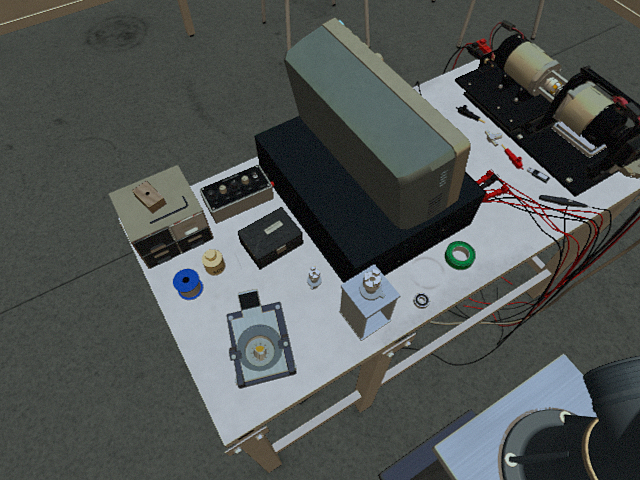

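Shaft candidates in the side view: the one hanging in the stand at (372,282), and a smaller look-alike standing on the table at (314,277). The description points to the stand one. The cradle is at (262,345) and its paddle at (248,299). I'll check these in a close crop and measure.

Run:
```python
from h import *
f=load("side"); w=cloud(f)
a=cv2.resize(f['image'][255:355,325:425,::-1],None,fx=4,fy=4,interpolation=cv2.INTER_CUBIC)
b=cv2.resize(f['image'][282:382,215:315,::-1],None,fx=4,fy=4,interpolation=cv2.INTER_CUBIC)
cv2.imwrite("pics/c1.png",np.hstack([a,b]))
for n,(u,v) in dict(coup=(372,275),coll=(372,295),standtop=(355,297),small=(314,272),padd=(248,299),hub=(262,338),plateL=(236,360),table=(200,360),table2=(330,330)).items():
    print(n,w[v,u].round(4))
# whole points above table near stand top
g=load("scene"); wg=cloud(g)
for n,(u,v) in dict(coup=(297,256),stand=(305,267),pad=(268,211),hub=(233,231),table=(330,330)).items(): print('scene',n,wg[v,u].round(4))
# cluster of stand top
for nm,ww in(("side",w),("scene",wg)):
    P=ww.reshape(-1,3); x,y=w[297,355][:2]
    near=(np.hypot(P[:,0]-w[295,372][0],P[:,1]-w[295,372][1])<0.06)
    m=near&(abs(P[:,2]-.12)<.003); print(nm,'standtop',m.sum(),P[m].min(0).round(4),P[m].max(0).round(4),P[m][:,2].mean())
    m=near&(P[:,2]>.14); print(nm,'coupl',m.sum(),P[m].min(0).round(4),P[m].max(0).round(4))
    print([ (z,P[near&(abs(P[:,2]-z)<.002)].mean(0).round(4).tolist(), int((near&(abs(P[:,2]-z)<.002)).sum())) for z in (.126,.15,.16,.164,.174)])
```

```text
coup [0.4195 0.122  0.1624]
coll [0.401  0.1304 0.1247]
standtop [0.4156 0.1561 0.1183]
small [0.5248 0.1761 0.0542]
padd [0.5149 0.3181 0.1088]
hub [0.4399 0.3299 0.1032]
plateL [0.4619 0.3848 0.009 ]
table [ 0.5014  0.4431 -0.0019]
table2 [ 0.4231  0.201  -0.0009]
scene coup [0.4062 0.1151 0.1596]
scene stand [0.4198 0.1093 0.1246]
scene pad [0.5109 0.3103 0.1108]
scene hub [0.438  0.3536 0.0754]
scene table [ 0.4097  0.0386 -0.0008]
side standtop 1024 [0.3728 0.0862 0.117 ] [0.4602 0.1651 0.1229] 0.1188178707727896
side coupl 314 [0.3982 0.1103 0.1447] [0.4286 0.1414 0.1748]
[(0.126, [0.406, 0.1292, 0.1252], 119), (0.15, [0.4094, 0.1334, 0.1502], 22), (0.16, [0.4108, 0.1276, 0.1605], 48), (0.164, [0.4126, 0.1274, 0.1632], 79), (0.174, [0.4125, 0.1256, 0.1727], 48)]
scene standtop 685 [0.3716 0.0862 0.117 ] [0.4597 0.1647 0.123 ] 0.11924179478229686
scene coupl 263 [0.396  0.1108 0.1404] [0.4261 0.1426 0.175 ]
[(0.126, [0.4073, 0.1211, 0.1256], 116), (0.15, [0.407, 0.1186, 0.1499], 21), (0.16, [0.4078, 0.1214, 0.16], 39), (0.164, [0.411, 0.1229, 0.1633], 51), (0.174, [0.412, 0.1267, 0.1731], 37)]
```

View pics/c1.png

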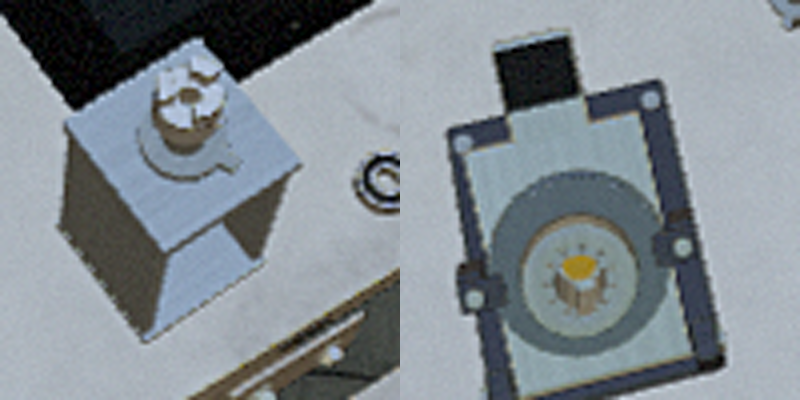

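```bash
cat >> h.py <<'E'
def ray(f,u,v,z):
    """world point on pixel ray at height z"""
    M=np.linalg.inv(f['view']); d=M[:3,:3]@np.linalg.inv(f['mtx'])@np.array([u,v,1.]); o=M[:3,3]
    return o+d*(z-o[2])/d[2]
def to(p,yaw=None,off=.155):
    """shift (fractions of .5 m, tool axes) to bring point `off` ahead of TCP to p; turn wanted (rows of 5deg) to put tool y along yaw (deg, mod 180)"""
    s=robot.get_state(); r=R.from_rotvec(s['eef_rot']).as_matrix()
    t=s['position']+r[:,2]*off; d=(np.array(p)-t); y=np.degrees(np.arctan2(r[1,1],r[0,1]))
    print('t',round(s['t'],2),'pt',t.round(4),'toolY yaw',round(y,1),'x',r[:,0].round(3),'z',r[:,2].round(3),'shift frac',(r.T@d/.5).round(4),'F',s['contact_force'].round(1),'q6',s['joint_pos'][5].round(3),'gap',round(s['finger_gap'],3),'gf',round(s['grasp_force'],1))
    if yaw is not None: a=(y-yaw+90)%180-90; print('turn deg about tool z',a.round(1))
E
python3 - <<'E'
from h import *
f=load("side"); w=cloud(f); g=load("scene")
P=w[296:308,241:256].reshape(-1,3); P=P[np.isfinite(P).all(1)]
img=f['image'][296:308,241:256].reshape(-1,3)
c=P.mean(0); n=np.linalg.svd(P-c)[2][2]; n*=np.sign(n[2]); print('pad',c.round(4),'n',n.round(3),'tilt',np.arccos(n[2]), 'yaw of uphill',np.degrees(np.arctan2(-n[1],-n[0])))
px=lambda x,y:(215+(x-400)/4,282+y/4)
for k,(x,y) in dict(nwpad=(497,45),nepad=(570,33),sepad=(582,97),swpad=(508,110),pl_tl=(447,132),pl_tr=(662,80),pl_br=(722,365)).items():
    u,v=px(x,y); print(k,w[int(round(v)),int(round(u))].round(4),ray(f,u,v,.01).round(4))
# light plate fit
m=[px(520,140),px(560,140),px(490,180),px(630,140),px(640,330),px(530,360),px(600,370),px(505,330)]
Q=np.array([w[int(v),int(u)] for u,v in m]); cq=Q.mean(0); nn=np.linalg.svd(Q-cq)[2][2]; nn*=np.sign(nn[2]); print(Q.round(3).tolist(),'plate n',nn.round(3),np.arccos(nn[2]),np.degrees(np.arctan2(-nn[1],-nn[0])))
# hub ellipse
u,v=px(580,287); print('bore',w[int(v),int(u)].round(4), [ (q,w[int(px(*q)[1]),int(px(*q)[0])].round(4).tolist()) for q in ((540,250),(620,250),(540,320),(615,320))])
# tab and collar
u,v=325+234/4,255+170/4; print('tab',ray(f,u,v,.124).round(4))
t=ray(f,u,v,.125)[:2]-np.array([.4122,.1262]); print(np.hypot(*t),'key yaw',np.degrees(np.arctan2(t[1],t[0])))
to((.515,.315,.14),None,.173)
E
```

```text
pad [0.5109 0.3201 0.1082] n [-0.555  0.183  0.811] tilt 0.6242844552068321 yaw of uphill -18.276163653067577
nwpad [0.5306 0.327  0.1152] [0.5819 0.319  0.01  ]
nepad [ 0.5738  0.282  -0.0009] [0.5686 0.2844 0.01  ]
sepad [0.4974 0.3048 0.0962] [0.5343 0.2954 0.01  ]
swpad [0.506  0.3359 0.099 ] [0.5472 0.33   0.01  ]
pl_tl [0.5535 0.3603 0.007 ] [0.5524 0.3608 0.01  ]
pl_tr [0.5241 0.2571 0.0052] [0.5216 0.2569 0.01  ]
pl_br [0.3827 0.3007 0.0064] [0.3819 0.302  0.01  ]
[[0.495, 0.337, 0.091], [0.487, 0.321, 0.087], [0.488, 0.357, 0.084], [0.473, 0.295, 0.082], [0.404, 0.329, 0.054], [0.423, 0.378, 0.034], [0.405, 0.351, 0.028], [0.438, 0.38, 0.045]] plate n [-0.464  0.248  0.851] 0.5537626125416825 -28.1187971659344
bore [0.4363 0.3423 0.0505] [((540, 250), [0.4425, 0.3521, 0.0996]), ((620, 250), [0.4258, 0.3227, 0.0962]), ((540, 320), [0.4198, 0.3659, 0.0842]), ((615, 320), [0.4055, 0.3393, 0.0787])]
tab [0.3868 0.1157 0.124 ]
0.027628309314217735 key yaw -158.39754413080524
t 0.1 pt [0.1488 0.6064 0.2308] toolY yaw 76.2 x [-0.971  0.238  0.   ] z [-0.001 -0.002 -1.   ] shift frac [-0.8504 -0.3909  0.1821] F [0.3 0.2 0.6] q6 -0.179 gap 0.997 gf 0.0
```

The crop confirms the choice: the stand holds the large shaft, with its collar tab at crop (234,170). The bore is at crop (580,287). Estimates: cradle yaw ≈ -17°, tilt ≈ 0.58, and shaft key yaw ≈ -158°. Next I move above the paddle with the fingers shut.

Request:
move_arm --pt "-0.084 -0.038 0 0 0" --pt "-0.084 -0.038 0 0 0" --pt "-0.084 -0.038 0 0 0" --pt "-0.084 -0.038 0 0 0" --pt "-0.084 -0.038 0 0 0"

```text
t: 0.72
position: [0.3312, 0.4635, 0.4043]
eef_rot: [-0.377, -3.118, 0.001]
contact_force: [0.7, 0.5, -0.4]
finger_gap: -0.001
grasp_force: 0.0
```

Request:
move_arm --pt "-0.084 -0.038 0.02 0 0" --pt "-0.084 -0.038 0.03 0 0" --pt "-0.084 -0.038 0.04 0 0" --pt "-0.084 -0.038 0.04 0 0" --pt "-0.084 -0.038 0.03 0 0"

```text
t: 1.35
position: [0.5124, 0.3211, 0.3234]
eef_rot: [-0.377, -3.117, 0.001]
contact_force: [0.6, 0.4, -0.7]
finger_gap: 0.002
grasp_force: 0.0
```

Run:
```python
from h import *
f=grab("wrist"); save(f,"pics/w1.png")
to((.511,.320,.12),73,.173)
```

```text
t 1.4 pt [0.517  0.3172 0.1488] toolY yaw 76.0 x [-0.97   0.242 -0.002] z [ 0.002 -0.003 -1.   ] shift frac [0.0132 0.0027 0.0575] F [ 2.6 -0.5 -0. ] q6 -0.956 gap -0.003 gf 0.0
turn deg about tool z 3.0
```

View pics/w1.png

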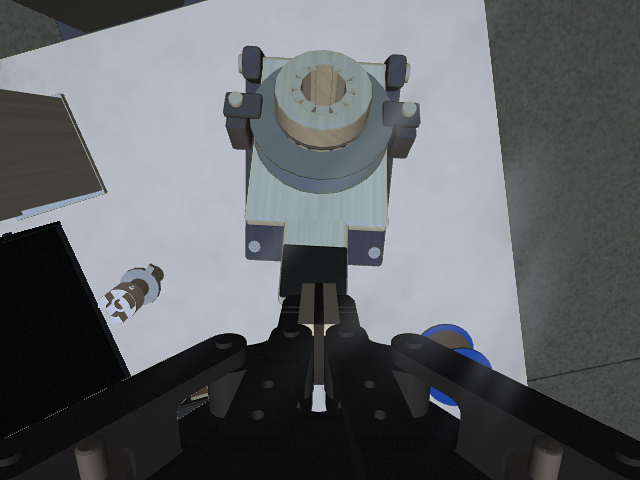

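Wrist view: the shut fingers (320,320) stand above the black paddle (315,265). The hub is at (323,85) and the small look-alike at (130,290). I'll press down along the paddle's arc.

Request:
move_arm --pt "0.025 0 0.03 0.6 0" --pt "0 0 0.03 0 0" --pt "0 0 0.014 0 0" --pt "0 0 0.006 0 0"

```text
t: 1.9
position: [0.4994, 0.3256, 0.2843]
eef_rot: [-0.457, -3.108, 0.0]
contact_force: [0.4, -0.7, -0.6]
finger_gap: -0.002
grasp_force: 0.0
```

Request:
move_arm --pt "-0.008 0 0.012 0 0" --pt "-0.007 0 0.012 0 0" --pt "-0.006 0 0.012 0 0" --pt "-0.006 0 0.013 0 0"

```text
t: 2.4
position: [0.5131, 0.3213, 0.2602]
eef_rot: [0.459, 3.106, 0.001]
contact_force: [0.4, -0.2, 1.7]
finger_gap: -0.002
grasp_force: 0.8
```

Run:
```python
from h import *
to((.5315,.3137,.032),73,.173)
```

```text
t 2.4 pt [0.5133 0.3214 0.0872] toolY yaw 73.2 x [-0.957  0.289 -0.001] z [ 0.002  0.001 -1.   ] shift frac [-0.0391 -0.0044  0.1105] F [ 0.4 -0.2  1.7] q6 -0.902 gap -0.002 gf 0.8
turn deg about tool z 0.2
```

Request:
move_arm --pt "-0.006 -0.001 0.014 0 0" --pt "-0.006 -0.001 0.014 0 0" --pt "-0.005 0 0.014 0 0" --pt "-0.005 0 0.014 0 0" --pt "-0.004 0 0.014 0 0"

```text
t: 3.02
position: [0.5243, 0.3166, 0.2245]
eef_rot: [-0.459, -3.107, 0.001]
contact_force: [-0.6, 1.1, 1.4]
finger_gap: 0.003
grasp_force: 0.6
```

Request:
move_arm --pt "-0.003 0 0.014 0 0" --pt "-0.002 0 0.012 0 0" --pt "0 0 0.008 0 0" --pt "0 0 0.006 0 0"

```text
t: 3.52
position: [0.527, 0.3157, 0.2053]
eef_rot: [0.459, 3.108, -0.001]
contact_force: [-4.8, -1.5, 18.9]
finger_gap: -0.003
grasp_force: 9.7
```

Run:
```python
from h import *
to((.5315,.3137,.032),73,.173)
```

```text
t 3.52 pt [0.527  0.3157 0.0323] toolY yaw 73.2 x [-0.957  0.289 -0.   ] z [ 0. -0. -1.] shift frac [-0.0097 -0.0012  0.0005] F [-4.8 -1.5 18.9] q6 -0.919 gap -0.003 gf 9.7
turn deg about tool z 0.2
```

Level: the tip stands at 32 mm with 19 N upward. I'll hold briefly, then lift.

Request:
move_arm --pt "0 0 0.002 0 0" --pt "0 0 0 0 0" --pt "0 0 0 0 0" --pt "0 0 -0.03 0 0" --pt "0 0 -0.08 0 0"

```text
t: 4.15
position: [0.5263, 0.3156, 0.2585]
eef_rot: [-0.459, -3.104, 0.003]
contact_force: [0.5, -0.3, 0.1]
finger_gap: -0.003
grasp_force: 0.0
```

Request:
move_arm --pt "0.03 0 -0.1 0 0.6" --pt "0.05 0 -0.1 0 0.6" --pt "0.0 0 -0.06 0 0.6" --pt "0 0 0 0 0.6"

```text
t: 4.65
position: [0.489, 0.328, 0.3929]
eef_rot: [0.457, 3.101, 0.007]
contact_force: [0.7, -0.3, -0.3]
finger_gap: 0.601
grasp_force: 0.0
```

Run:
```python
from h import *
to((.412,.126,.25),73,.155)
f=grab("side"); w=cloud(f); g=grab("scene"); wg=cloud(g); h=grab("wrist"); wh=cloud(h)
a=cv2.resize(f['image'][255:355,325:425,::-1],None,fx=4,fy=4,interpolation=cv2.INTER_CUBIC)
save(h,"pics/w2.png")
d=np.array([.955,-.296]); e=np.array([.296,.955]); c0=np.array([.4563,.3369])
for nm,ww in (("side",w),("scene",wg),("wrist",wh)):
    P=ww.reshape(-1,3); r=P[:,:2]-c0; a=r@d; b=r@e
    m=(abs(a)<.04)&(abs(b)<.04)&(abs(P[:,2]-.069)<.005)
    if m.sum()<20: print(nm,m.sum()); continue
    q=P[m]; (x,y),rr=cv2.minEnclosingCircle(q[:,:2].astype(np.float32)); print(nm,'hub face',m.sum(),(round(x,4),round(y,4)),rr,np.median(q[:,2]))
    A=np.c_[q[:,:2]-c0,np.ones(len(q))]; k=np.linalg.lstsq(A,q[:,2],rcond=None)[0]; print('  slope',k.round(3))
    m=(abs(a-.085)<.012)&(abs(b)<.012)&(P[:,2]<.06)&(P[:,2]>.02); print('  pad z',m.sum(),np.median(P[m,2]) if m.sum() else None)
    near=np.hypot(P[:,0]-.412,P[:,1]-.126); m=(P[:,2]>.135)&(near>.03)&(near<.2)&(P[:,2]<.35)&(P[:,1]<.2)
    if m.sum(): i=np.argmin(np.where(m,near,9)); print('  nearest tall',near[i],P[i])
    m=(near<.03)&(P[:,2]>.15)
    if m.sum()>20: print('  coupl circ',cv2.minEnclosingCircle(P[m][:,:2].astype(np.float32)))
```

```text
t 4.65 pt [0.4902 0.3285 0.2379] toolY yaw 73.2 x [-0.957  0.288 -0.006] z [ 0.008  0.003 -1.   ] shift frac [ 0.0327 -0.4327 -0.0267] F [ 0.7 -0.3 -0.3] q6 -0.877 gap 0.601 gf 0.0
turn deg about tool z 0.2
side hub face 439 (0.458, 0.3336) 0.024931780993938446 0.06717863162429105
  slope [ 0.001 -0.002  0.067]
  pad z 149 0.030340401581093634
scene hub face 210 (0.4575, 0.3341) 0.026992028579115868 0.06736042570739742
  slope [0.002 0.001 0.067]
  pad z 69 0.031363252294053234
  nearest tall 0.09593689188557146 [0.47367416 0.05251405 0.31048928]
  coupl circ ((0.41251274943351746, 0.12588755786418915), 0.01660313829779625)
wrist hub face 2465 (0.4593, 0.3355) 0.025019316002726555 0.06859449642085125
  slope [ 0.001 -0.     0.069]
  pad z 655 0.03162336813072453
```

View pics/w2.png

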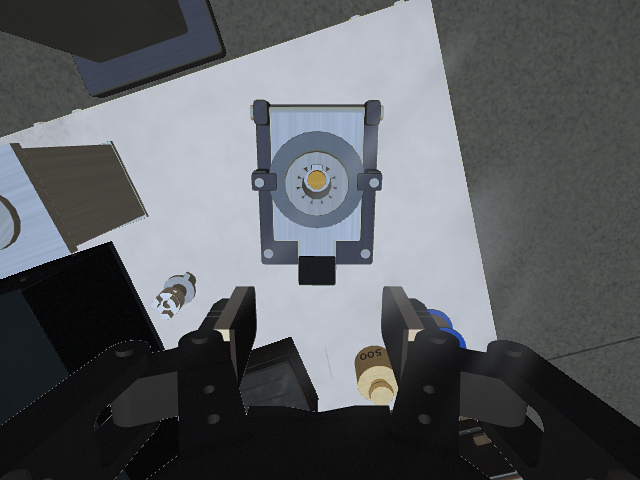

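Level: pad z is 31–32 mm, the face slope ≈ 0, and the bore centre sits at wrist (317,180) with the keyway above it at (317,167), on the hinge side. Next, over the shaft.

Request:
move_arm --pt "0.007 -0.1 -0.01 0 0.6" --pt "0.007 -0.11 -0.01 0 0.6" --pt "0.007 -0.11 -0.006 0 0.6" --pt "0.007 -0.1 0 0 0.6" --pt "0.004 -0.012 0 0 0.6"

```text
t: 5.42
position: [0.4095, 0.1232, 0.4008]
eef_rot: [-0.465, -3.102, 0.002]
contact_force: [-0.5, -0.2, 0.4]
finger_gap: 0.605
grasp_force: 0.0
```

Request:
move_arm --pt "0 0 0 0 0.6" --pt "0 0 0 0 0.6"

```text
t: 5.68
position: [0.4116, 0.1261, 0.4018]
eef_rot: [-0.457, -3.108, -0.0]
contact_force: [-0.3, 0.2, -0.6]
finger_gap: 0.602
grasp_force: 0.0
```

Run:
```python
from h import *
f=grab("wrist"); w=cloud(f); save(f,"pics/w3.png")
P=w.reshape(-1,3); near=np.hypot(P[:,0]-.412,P[:,1]-.126)
for lo,hi,r in((.165,.18,.03),(.15,.18,.03),(.122,.13,.035)):
    m=(near<r)&(P[:,2]>lo)&(P[:,2]<hi); print(lo,m.sum(), cv2.minEnclosingCircle(P[m][:,:2].astype(np.float32)) if m.sum()>20 else None)
to((.412,.126,.155),73,.155)
```

```text
0.165 1027 ((0.4142715334892273, 0.12780135869979858), 0.015146340243518353)
0.15 2314 ((0.4135948419570923, 0.1271674782037735), 0.01606863923370838)
0.122 1151 ((0.40827009081840515, 0.1278279423713684), 0.022996509447693825)
t 5.72 pt [0.4115 0.1262 0.2469] toolY yaw 73.3 x [-0.958  0.288  0.   ] z [ 0.  0. -1.] shift frac [-0.0011 -0.0002  0.1838] F [ 0.9 -0.1  0.2] q6 -1.243 gap 0.601 gf 0.0
turn deg about tool z 0.3
```

View pics/w3.png

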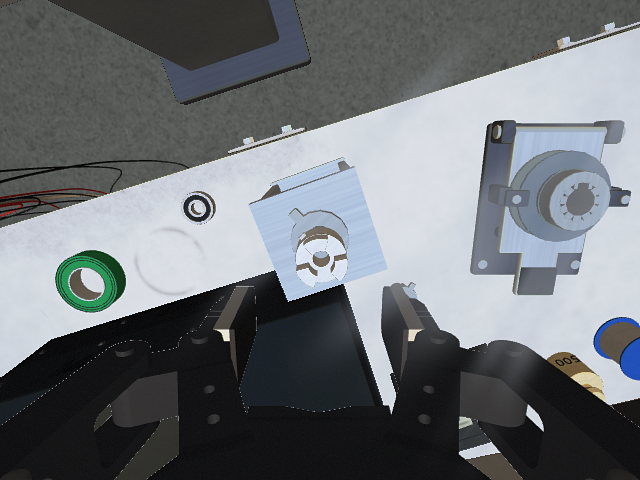

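Wrist view: the coupling is at (322,258) between the fingers, with the tab at (294,213). The wrist camera shows the same ~1.5 mm bias on shaft and hub, so their relative offset can be trusted. Descend and grip.

Request:
move_arm --pt "-0.003 0.003 0.05 0 0.6" --pt "0 0 0.05 0 0.6" --pt "0 0 0.045 0 0.6" --pt "0 0 0.03 0 0.6" --pt "0 0 0.011 0 0.6"

```text
t: 6.35
position: [0.413, 0.1271, 0.3082]
eef_rot: [-0.456, -3.107, 0.0]
contact_force: [0.2, 0.9, 0.1]
finger_gap: 0.601
grasp_force: 0.0
```

Request:
move_arm --pt "0 0 0 0 0.5" --pt "0 0 0 0 0.4" --pt "0 0 0 0 0.2" --pt "0 0 0 0 0.0" --pt "0 0 0 0 0.0"

```text
t: 6.98
position: [0.413, 0.1264, 0.31]
eef_rot: [0.459, 3.106, 0.001]
contact_force: [-0.7, 0.8, 5.9]
finger_gap: 0.329
grasp_force: 59.1
```

Run:
```python
from h import *
f=load("wrist")
c=np.array([.4140,.1276])
for p in((293,213),(291,210)):
    t=ray(f,*p,.126)[:2]-c; print(np.hypot(*t),np.degrees(np.arctan2(t[1],t[0])))
to((.412,.126,.155),73,.155)
```

```text
0.025980342456117547 -153.03079731423364
0.028345594937580234 -153.97666675897776
t 6.97 pt [0.4133 0.1265 0.155 ] toolY yaw 73.2 x [-0.957  0.289 -0.002] z [ 0.002  0.    -1.   ] shift frac [ 0.0023 -0.0017  0.    ] F [-0.7  0.8  5.9] q6 -1.241 gap 0.329 gf 59.1
turn deg about tool z 0.2
```

Request:
move_arm --pt "0 0 -0.02 0 0" --pt "0 0 -0.05 0 0" --pt "0 0 -0.06 0 0" --pt "0 0 -0.04 0 0" --pt "0 0 0 0 0"

```text
t: 7.6
position: [0.4128, 0.1263, 0.3955]
eef_rot: [0.458, 3.104, 0.001]
contact_force: [0.2, 1.4, -2.9]
finger_gap: 0.33
grasp_force: 59.6
```

Run:
```python
from h import *
to((.458,.334,.240),73,.155)
for n in ("side","scene","wrist"): 
    f=grab(n)
    if n=='wrist':a=f['image'][140:340,220:420,::-1]
a=cv2.resize(a,(400,400),interpolation=cv2.INTER_CUBIC)
f=load("side"); s=robot.get_state(); r=R.from_rotvec(s['eef_rot']).as_matrix(); g=s['position']+r[:,2]*.155
u=f['mtx']@(f['view'][:3]@np.r_[g,1]); u=(u[:2]/u[2]).astype(int); print(u)
b=cv2.resize(f['image'][u[1]-30:u[1]+70,u[0]-50:u[0]+50,::-1],(400,400),interpolation=cv2.INTER_CUBIC)
cv2.imwrite("pics/lift.png",np.hstack([a,b]))
```

```text
t 7.6 pt [0.4134 0.1263 0.2405] toolY yaw 73.2 x [-0.957  0.289 -0.003] z [ 0.004  0.    -1.   ] shift frac [0.0347 0.4235 0.0014] F [ 0.2  1.4 -2.9] q6 -1.241 gap 0.33 gf 59.6
turn deg about tool z 0.2
[377 257]
```

View pics/lift.png

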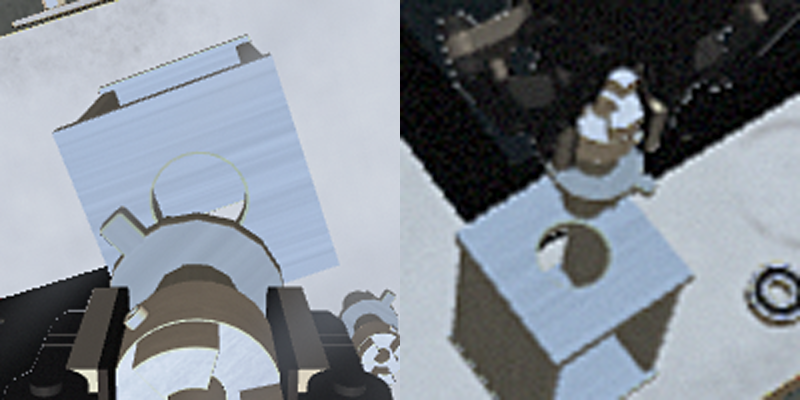

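Wrist crop: the shaft is out of the stand and gripped, and the tab tip sits at crop (112,222). The side crop shows the empty hole. I'll fit the collar circle and the tab direction.

Run:
```python
from h import *
from scipy.optimize import least_squares
f=load("wrist"); w=cloud(f)
px=lambda x,y:(220+x/2,140+y/2)
print('collar depth z',[w[int(px(x,y)[1]),int(px(x,y)[0])].round(4).tolist() for x,y in((200,235),(160,245),(250,250),(128,230))])
for z in (.2095,.2115,.2135):
    E=np.array([ray(f,*px(x,y),z)[:2] for x,y in((111,280),(152,230),(200,213),(245,222),(284,275))])
    s=least_squares(lambda p:np.hypot(*(E-p[:2]).T)-p[2],[.41,.126,.02]).x
    t=ray(f,*px(112,222),z)[:2]-s[:2]
    print(z,s.round(4),np.hypot(*t).round(4),np.degrees(np.arctan2(t[1],t[0])))
# extract collar points by depth height
P=w.reshape(-1,3); n=np.hypot(P[:,0]-.414,P[:,1]-.127)
m=(n<.035)&(abs(P[:,2]-.2115)<.004); q=P[m]; print(m.sum(),np.median(q[:,2]))
m2=m&(n>.0225); t=P[m2].mean(0)[:2]; print('tab pts',m2.sum(),P[m2].mean(0).round(4),np.degrees(np.arctan2(t[1]-.1278,t[0]-.4145)))
```

```text
collar depth z [[0.3968, 0.1326, 0.2097], [0.3965, 0.1237, 0.2097], [0.4034, 0.1419, 0.2096], [0.3914, 0.1181, 0.2098]]
0.2095 [0.4111 0.1283 0.0196] 0.0258 -149.92498495314925
0.2115 [0.4103 0.1285 0.0193] 0.0255 -149.92498431536347
0.2135 [0.4095 0.1287 0.0191] 0.0251 -149.92498361224634
2631 0.209668565558496
tab pts 234 [0.3908 0.1162 0.2094] -153.9448357173738
```

```bash
cat >> h.py <<'E'
from scipy.optimize import least_squares
def collar(f,c,z,tol=.003):
    """collar ring in hand: fit r=20 mm circle to the visible outer edge of points at height z near c, tab direction"""
    w=cloud(f); n=np.hypot(w[...,0]-c[0],w[...,1]-c[1]); m=((n<.036)&(abs(w[...,2]-z)<tol)).astype(np.uint8)
    k=cv2.connectedComponentsWithStats(m); i=1+np.argmax(k[2][1:,4]); m=(k[1]==i)
    zz=np.median(w[m][:,2]); q=w[m][:,:2]
    th=np.arctan2(q[:,1]-c[1],q[:,0]-c[0]); r=np.hypot(q[:,0]-c[0],q[:,1]-c[1]); B=np.round(np.degrees(th)/4).astype(int)
    E=np.array([q[B==b][np.argmax(r[B==b])] for b in np.unique(B)])
    s=least_squares(lambda p:np.hypot(*(E-p).T)-.0197,c,loss='soft_l1',f_scale=.0005).x
    for _ in range(3):
        e=np.hypot(*(E-s).T)-.0197; g=abs(e)<.0012; s=least_squares(lambda p:np.hypot(*(E[g]-p).T)-.0197,s).x
    a=np.hypot(*(q-s).T)>.0215; t=q[a].mean(0)-s
    print('collar z',zz.round(4),'c',s.round(4),'edge used',g.sum(),len(E),'tab n',a.sum(),'r',np.hypot(*t).round(4),'yaw',np.degrees(np.arctan2(t[1],t[0])).round(1),'edge az',np.degrees(np.arctan2(*(E[g]-s).T[::-1])).round().astype(int)[[0,-1]])
    return s
E
python3 - <<'E'
from h import *
f=load("wrist"); collar(f,[.4135,.1276],.2097)
# jaws top circle
w=cloud(f); P=w.reshape(-1,3); n=np.hypot(P[:,0]-.414,P[:,1]-.1276)
for lo,hi in((.25,.262),(.255,.262)):
    m=(n<.02)&(P[:,2]>lo)&(P[:,2]<hi); q=P[m]; print(m.sum(),q[:,:2].min(0),q[:,:2].max(0),cv2.minEnclosingCircle(q[:,:2].astype(np.float32)),np.median(q[:,2]))
E
```

```text
collar z 0.2096 c [0.412  0.1271] edge used 35 48 tab n 213 r 0.0242 yaw -153.0 edge az [180 177]
4565 [0.3974658  0.10853273] [0.42889217 0.14675219] ((0.41326650977134705, 0.12755632400512695), 0.019859129562973976) 0.2572069810461981
3494 [0.3974658  0.10853273] [0.42889217 0.14675219] ((0.41326650977134705, 0.12755632400512695), 0.019859129562973976) 0.2574968744163839
```

Request:
move_arm --pt "0.009 0.1 0 0 0" --pt "0.009 0.11 0 0 0" --pt "0.009 0.11 0 0 0" --pt "0.008 0.1 0 0 0" --pt "0 0.003 0 0 0"

```text
t: 8.38
position: [0.4574, 0.3367, 0.3924]
eef_rot: [-0.453, -3.108, -0.0]
contact_force: [-0.4, -0.3, -3.4]
finger_gap: 0.329
grasp_force: 60.2
```

Request:
move_arm --pt "0 0 0 0.97 0" --pt "0 0 0 0.97 0" --pt "0 0 0 0.97 0" --pt "0 0 0 0.97 0" --pt "0 0 0 0.97 0"

```text
t: 9.0
position: [0.4566, 0.3326, 0.3927]
eef_rot: [-1.106, -2.938, 0.005]
contact_force: [-0.0, -0.1, -3.3]
finger_gap: 0.331
grasp_force: 60.2
```

Request:
move_arm --pt "0 0 0 0.97 0" --pt "0 0 0 0.97 0" --pt "0 0 0 0.97 0" --pt "0 0 0 0.94 0" --pt "0 0 0 0 0"

```text
t: 9.62
position: [0.4567, 0.3328, 0.3929]
eef_rot: [-1.577, -2.715, 0.005]
contact_force: [1.3, -0.1, -2.9]
finger_gap: 0.326
grasp_force: 60.2
```

Run:
```python
from h import *
to((.458,.334,.240),30,.155)
F={n:grab(n) for n in ("side","scene","wrist")}
for n,f in F.items():
    print(n)
    try: collar(f,[.457,.334],.2097)
    except Exception as e: print(e)
def tile(f,u,v,h): return cv2.resize(f['image'][v-h:v+h,u-h:u+h,::-1],(400,400),interpolation=cv2.INTER_CUBIC)
f=F['side']; u=f['mtx']@(f['view'][:3]@np.r_[.458,.334,.15,1]); u=(u[:2]/u[2]).astype(int); print(u)
g=F['scene']; v=g['mtx']@(g['view'][:3]@np.r_[.458,.334,.15,1]); v=(v[:2]/v[2]).astype(int); print(v)
cv2.imwrite("pics/over.png",np.hstack([tile(f,u[0],u[1],60),tile(g,v[0],v[1],50)]))
```

```text
t 9.62 pt [0.4563 0.3326 0.2379] toolY yaw 29.7 x [-0.496  0.869 -0.   ] z [-0.003 -0.002 -1.   ] shift frac [ 0.0008  0.0044 -0.0041] F [ 1.3 -0.1 -2.9] q6 -0.086 gap 0.326 gf 60.2
turn deg about tool z -0.3
side
collar z 0.2078 c [0.4551 0.3307] edge used 21 36 tab n 13 r 0.0242 yaw 161.0 edge az [ 49 147]
scene
collar z 0.2081 c [0.4537 0.3358] edge used 12 47 tab n 14 r 0.0142 yaw -101.9 edge az [-161  165]
wrist
collar z 0.2091 c [0.4567 0.3343] edge used 35 49 tab n 208 r 0.0242 yaw 163.4 edge az [-177 -179]
[251 320]
[241 203]
```

View pics/over.png

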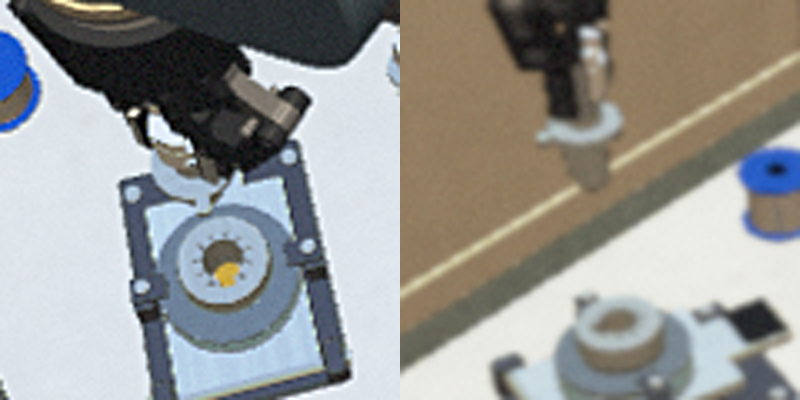

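Side crop: the shaft is above the hub with the tab turned toward the hinge side (yaw 161–163°, target 163°). In the same wrist frame I can fit the pulley and hub circles, which cancels the camera bias.

```bash
cat >> h.py <<'E'
def ring(f,c,z,r0,tol=.003,band=.005,name=''):
    """outer-edge circle of known radius r0 at height z, nearest c"""
    w=cloud(f); n=np.hypot(w[...,0]-c[0],w[...,1]-c[1]); m=(n<r0+band)&(abs(w[...,2]-z)<tol); q=w[m][:,:2]; s=np.array(c)
    for _ in range(4):
        d=q-s; r=np.hypot(*d.T); B=np.round(np.degrees(np.arctan2(d[:,1],d[:,0]))/4).astype(int)
        E=np.array([q[B==b][np.argmax(r[B==b])] for b in np.unique(B)]); e=np.hypot(*(E-s).T)-r0+.0004; g=abs(e)<.0025
        s=least_squares(lambda p:np.hypot(*(E[g]-p).T)-r0+.0004,s,loss='soft_l1',f_scale=.0004).x
    print(name,'z',np.median(w[m][:,2]).round(4),'n',m.sum(),'c',s.round(4),'edges',g.sum(),len(E),'res',np.abs(e[g]).mean().round(5)); return s
E
python3 - <<'E'
from h import *
for n in("wrist","side","scene"):
    f=load(n); ring(f,[.4585,.335],.069,.025,name=n+' hub'); ring(f,[.4585,.335],.049,.040,name=n+' rim'); ring(f,[.4567,.334],.2091,.02,name=n+' collar')
E
```

```text
wrist hub z 0.0686 n 2132 c [0.4593 0.3357] edges 84 91 res 0.00033
wrist rim z 0.0487 n 2857 c [0.4592 0.3355] edges 68 91 res 0.00025
wrist collar z 0.2091 n 2496 c [0.4567 0.3344] edges 37 51 res 0.00019
side hub z 0.0675 n 350 c [0.4578 0.3339] edges 69 91 res 0.00107
side rim z 0.0477 n 632 c [0.4581 0.3335] edges 74 91 res 0.00103
side collar z 0.2076 n 143 c [0.4559 0.3312] edges 33 41 res 0.00072
scene hub z 0.0679 n 177 c [0.4576 0.3342] edges 40 82 res 0.00098
scene rim z 0.0484 n 252 c [0.4574 0.3342] edges 45 69 res 0.00094
scene collar z 0.2079 n 101 c [0.4539 0.3326] edges 31 51 res 0.00097
```

Request:
move_arm --pt "0 0.006 0.04 0 0" --pt "0 0 0.05 0 0" --pt "0 0 0.05 0 0" --pt "0 0 0.038 0 0" --pt "0 0 0 0 0"

```text
t: 10.4
position: [0.4592, 0.3349, 0.3036]
eef_rot: [-1.576, -2.715, 0.006]
contact_force: [0.6, 0.1, -1.4]
finger_gap: 0.328
grasp_force: 60.2
```

Run:
```python
from h import *
to((.459,.335,.240),30,.155)
for n in("wrist","side","scene"):
    f=grab(n); ring(f,[.4585,.335],.069,.025,name=n+' hub'); ring(f,[.4585,.335],.049,.040,name=n+' rim'); ring(f,[.4587,.335],.1193,.02,name=n+' collar')
collar(load("wrist"),[.4593,.3355],.1193)
```

```text
t 10.4 pt [0.4586 0.3346 0.1486] toolY yaw 29.7 x [-0.496  0.868  0.   ] z [-0.004 -0.002 -1.   ] shift frac [ 0.0003  0.0003 -0.1827] F [ 0.6  0.1 -1.4] q6 -0.085 gap 0.328 gf 60.2
turn deg about tool z -0.3
wrist hub z 0.0686 n 2090 c [0.4591 0.3356] edges 50 53 res 0.00015
wrist rim z 0.0487 n 4550 c [0.4592 0.3357] edges 61 66 res 0.0002
wrist collar z 0.1194 n 2500 c [0.4586 0.336 ] edges 37 51 res 0.0002Traceback (most recent call last):
  File "<stdin>", line 4, in <module>
  File "h.py", line 43, in ring
    E=np.array([q[B==b][np.argmax(r[B==b])] for b in np.unique(B)]); e=np.hypot(*(E-s).T)-r0+.0004; g=abs(e)<.0025
                                                                                  ~^~
ValueError: operands could not be broadcast together with shapes (0,) (2,)
```

Request:
move_arm --pt "-0.001 0 0.01 0 0" --pt "0 0 0.01 0 0" --pt "0 0 0.01 0 0" --pt "0 0 0 0 0"

```text
t: 11.0
position: [0.4598, 0.3348, 0.2898]
eef_rot: [-1.577, -2.716, 0.001]
contact_force: [-0.3, -0.4, -2.8]
finger_gap: 0.33
grasp_force: 60.3
```

Run:
```python
from h import *
to((.459,.335,.240),30,.155)
f=grab("wrist"); ring(f,[.4585,.335],.049,.040,name='rim'); ring(f,[.4587,.335],.1045,.02,name='collar');collar(f,[.459,.3355],.1045)
```

```text
t 11.0 pt [0.4596 0.3348 0.1348] toolY yaw 29.7 x [-0.496  0.869  0.   ] z [-0.001 -0.    -1.   ] shift frac [ 0.0011 -0.0011 -0.2105] F [-0.3 -0.4 -2.8] q6 -0.085 gap 0.33 gf 60.3
turn deg about tool z -0.3
rim z 0.0487 n 5082 c [0.4592 0.3357] edges 57 65 res 0.00015
collar z 0.1054 n 2554 c [0.4597 0.3362] edges 37 51 res 0.00017
collar z 0.1054 c [0.4597 0.3361] edge used 35 50 tab n 221 r 0.0243 yaw 163.3 edge az [-177 -179]
```

Request:
move_arm --pt "0 -0.001 0.008 0 0" --pt "0 0 0.008 0 0" --pt "0 0 0.004 0 0" --pt "0 0 0.004 0 0" --pt "0 0 0 0 0"

```text
t: 11.68
position: [0.4595, 0.3347, 0.278]
eef_rot: [-1.578, -2.717, 0.0]
contact_force: [0.2, 0.3, -2.0]
finger_gap: 0.327
grasp_force: 60.3
```

Run:
```python
from h import *
to((.459,.335,.240),30,.155)
f=grab("wrist"); ring(f,[.4585,.335],.049,.040,name='rim'); ring(f,[.4587,.335],.0935,.02,name='collar');collar(f,[.459,.3355],.0935)
```

```text
t 11.68 pt [0.4595 0.3347 0.123 ] toolY yaw 29.7 x [-0.496  0.869 -0.   ] z [-0. -0. -1.] shift frac [ 0.0011 -0.0006 -0.2339] F [ 0.2  0.3 -2. ] q6 -0.085 gap 0.327 gf 60.3
turn deg about tool z -0.3
rim z 0.0487 n 5516 c [0.4592 0.3357] edges 59 64 res 0.00016
collar z 0.0937 n 2529 c [0.4596 0.3361] edges 37 51 res 0.00017
collar z 0.0937 c [0.4597 0.336 ] edge used 35 51 tab n 219 r 0.0242 yaw 163.4 edge az [-177 -180]
```

The key is already about 5 mm into the keyway with no contact force. Keep pushing.

Request:
move_arm --pt "0 0 0.008 0 0" --pt "0 0 0.008 0 0" --pt "0 0 0.008 0 0" --pt "0 0 0.006 0 0" --pt "0 0 0.004 0 0"

```text
t: 12.35
position: [0.4596, 0.3347, 0.2615]
eef_rot: [1.578, 2.716, 0.0]
contact_force: [-0.9, -0.3, 3.6]
finger_gap: 0.327
grasp_force: 61.1
```

Request:
move_arm --pt "0 0 0.004 0 0" --pt "0 0 0.002 0 0" --pt "0 0 0 0 0"

```text
t: 12.72
position: [0.4596, 0.3347, 0.259]
eef_rot: [1.578, 2.716, 0.001]
contact_force: [-1.7, -1.1, 6.6]
finger_gap: 0.325
grasp_force: 61.8
```

Run:
```python
from h import *
to((.459,.335,.240),30,.155)
f=grab("wrist"); ring(f,[.4585,.335],.049,.040,name='rim'); ring(f,[.4587,.335],.0745,.02,name='collar');collar(f,[.459,.3355],.0745)
```

```text
t 12.72 pt [0.4597 0.3348 0.104 ] toolY yaw 29.7 x [-0.496  0.869 -0.   ] z [ 0.001  0.    -1.   ] shift frac [ 0.0011 -0.0008 -0.2719] F [-1.7 -1.1  6.6] q6 -0.085 gap 0.325 gf 61.8
turn deg about tool z -0.3
rim z 0.0487 n 6268 c [0.4592 0.3356] edges 52 58 res 0.00012
collar z 0.0748 n 2536 c [0.4597 0.3362] edges 36 51 res 0.00017
collar z 0.0748 c [0.4598 0.3361] edge used 35 51 tab n 215 r 0.0243 yaw 163.5 edge az [-176 -180]
```

Request:
move_arm --pt "0 0 0.002 0 0" --pt "0 0 0.002 0 0" --pt "0 0 0 0 0" --pt "0 0 0 0 0"

```text
t: 13.28
position: [0.4596, 0.3347, 0.2589]
eef_rot: [1.577, 2.716, 0.002]
contact_force: [-3.0, -1.6, 19.0]
finger_gap: 0.328
grasp_force: 63.5
```

Run:
```python
from h import *
to((.459,.335,.240),30,.155)
f=grab("wrist"); ring(f,[.4585,.335],.049,.040,name='rim'); collar(f,[.459,.3355],.0745)
```

```text
t 13.28 pt [0.4598 0.3348 0.1039] toolY yaw 29.7 x [-0.496  0.868 -0.   ] z [ 0.001  0.    -1.   ] shift frac [ 0.0011 -0.0008 -0.2722] F [-3.  -1.6 19. ] q6 -0.085 gap 0.328 gf 63.5
turn deg about tool z -0.3
rim z 0.0487 n 6270 c [0.4592 0.3356] edges 54 59 res 0.00017
collar z 0.0747 c [0.4599 0.3361] edge used 36 49 tab n 223 r 0.0243 yaw 163.5 edge az [-177 -179]
```

The shaft is on a hard stop: 19 N with no further travel, the collar flush, and the cradle still level (rim z unchanged). Hand in.

```bash
python3 -c "
from rig import robot
print(robot.close_job()); s=robot.get_state(); print(s['contact_force'],s['grasp_force'],s['position'])"
```

```text
the job is handed in; nothing more can be done
None
the job is handed in; nothing more can be done
```

I pressed the cradle level, pushed the keyed shaft fully home with its collar flush on the hub, and handed the job in at 13.3 s, still gripping (about 63 N) and pushing (about 19 N); the hand-in did not report a verdict.

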